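# Open the weighted drying case and hold its lid

### The arm

A 6-joint arm with a two-finger parallel gripper is mounted at the origin on a cart in front of the work surface, level with it; the furniture and walls round the work are solid. World frame = base frame: x ahead of the robot, y to its left, z up, the work surface at z = 0. Lengths are in mm, angles in degrees, forces in N, time in s.
With the tool pointing down it reaches from about 400 to 825 mm from the base axis. Payload 7 kg.
Tool frame: the origin (TCP) lies at the very end of the fingers, on their centre line; the grasp point (between the pads) lies 19 mm behind it; z points along the fingers, y is the line along which they close (so a half turn about z gives the same grasp; the last joint's range is limited). The gripper opens to 85 mm and grips with 20 to 120 N. Pads are 22 mm wide; open, the fingers measure 114 mm over their backs; the gripper's body (76 mm by 85 mm) begins 54 mm behind the grasp point. The pads swing forward as they close: fully open they stand 13 mm farther back than shut.
Start: joints at [-54.196, 20.546, 0.682, 0, -70.136, -16.507], TCP at [223.039, -637.063, 231.302] pointing down, gripper open.
Joint ranges: [-176.03, 176.03], [-82.01, 121.73], [-58.28, 71.71], [-173.87, 95.51], [-174.79, -0.11], [-173.66, 173.66]. Speed limits (degrees/s): [136.94, 136.94, 172.46, 180, 180, 180].

### API

Orientations are given as [roll, pitch, yaw] about the fixed x, y, z axes, in that order (R = Rz(yaw) Ry(pitch) Rx(roll)).
In Python, from plant import arm gives the robot as it stands.
- The arm moves only by the tool move_arm, never from a script. Its argument "moves" is a list of rows, each a list of 7 numbers: the shift along the tool's x, y, z in mm, then the turn, a rotation vector about the tool's x, y, z in degrees, then the finger opening in mm, from 0 to 85.4. In form: [[tx, ty, tz, rx, ry, rz, claw], ...]. A call has exactly 8 rows; each row shifts and turns the commanded pose from where the row before left it, along the tool's axes as they then stand; what a row does not reach is not made up. A row lasts 1/12 s, in which the tool goes at most 41.7 mm and 7.16 degrees, less where a joint would pass 70% of its speed; a pose out of reach is approached as far as the arm can. A call with a gripper value outside its range is refused whole. The fingers move at their own pace and stop on an object; "squeeze" is the grip in N (left out, the last holds). Time passes only in rows, so rows that do not move let the fingers close, or fill a call up. It gives the time, the measured TCP pose, the force, the opening and the grip force at its end, in the units of the state.
- arm.observe(): the state, without advancing time (a new reading comes with each control period).
- arm.camera(name): name is "side" or "top" or "wrist"; returns the picture (400x640x3 uint8, blue, green, red); there is no depth.
- arm.camera_model(name): a dict with "vfov" (degrees; the focal length in pixels is half the picture's height over the tangent of half this angle, whatever the lens; pixels are square), "cx", "cy" (the principal point, pixels), "origin" and "orientation" of the camera in the world; the wrist camera has in their place "hand_eye" (4x4, takes a point from camera to tool coordinates, whose origin is the TCP and whose axes are the flange's). Camera axes: x right, y up, looking along -z (the intrinsics and any distortion apply to the point x, -y, -z); pixel columns grow to the right and rows downward; lengths in mm; the calibration is good to about 2 mm. A picture is of the moment at which its call begins: read the wrist's pose just before it. camera_model takes no time and is no camera call.
- arm.finish_job(): hands the job in; it is judged then, once.
The state is a dict: "clock": time; "q": joint angles; "joint_velocities": joint speeds; "joint_torque": joint torques, N m; "tool_pos": TCP position; "ee_rot": TCP orientation; "force": force on the tool from outside, world axes, zero at the start; "moment": the same for the moment, N m; "gripper_width": finger opening in mm; "gripper_force": force on a finger pad.
Only numpy, scipy, OpenCV 4.12 (cv2) and the standard library are available. Lean on these libraries where they do the work, as an engineer would, in place of code of your own. Each camera call takes 0.05 s, during which the arm holds its last target. There are 200 camera calls.

### The job

The small canvas has finished drying in the wooden case. Lift the steel ring weight up off its post on the lid and set it down gently, flat on the middle of the round cork coaster; then raise the lid by its bar handle and keep holding it still, open 60 degrees from closed, so that I can take the canvas out. The lid falls shut if released: finish while still holding it, and leave the other things on the table where they are.

Things in the scene. Friction and masses are not known exactly. Their poses are not given: they have to be found in the camera images.
- case: Fixed wooden drying case with brass corners, 186 (x) x 236 (y) x 55 mm high without its lid. Origin at the centre of its underside on the table; its x axis points from the front (handle side) to the hinge side, z up. The closed lid is 10 mm thick, so its top is 65 mm above the table. The small canvas lies inside.
- lid (a joint): Lid angle in rad: 0 closed, grows as the front edge is raised (60 degrees = 1.047), stop at 1.4. The lid weighs about 0.35 kg, turns freely about the hinge and falls shut from every angle when released.
- lid_hinge (a point): Point on the middle of the hinge line: top of the case's back wall, 93 mm behind the case's centre and 55 mm above the table. The hinge line runs along the case's y axis.
- lid_handle (a point): Middle of the grip of the lid's steel bar handle: a round bar 12 mm thick and 110 mm long parallel to the hinge line, standing forward of the lid's front edge on an arm at each end (40 mm of open space between the bar and the case). With the lid shut it is 139 mm in front of the case's centre and 60 mm above the table; it is 232 mm from the hinge along the lid and 5 mm above the plane of the lid's underside. This point turns with the lid.
- post_top (a point): Tip of the brass post on the middle of the lid: 14 mm diameter, stands 45 mm above the lid's top face. It turns with the lid.
- weight: Dark steel ring weight, loose, about 0.45 kg: outer diameter 52 mm, hole 22 mm, 35 mm high. Origin at the centre of its underside, z along its axis. At the start it sits over the post on the lid, its underside on the lid's top; the post stands 10 mm out of it.
- coaster: Fixed round cork coaster, 110 mm diameter, 6 mm thick, flat on the table left or right of the case (a white dish of about the same size lies on the other side). Origin at the centre of its underside.
- canvas_small: Small blue stretched canvas, 196 x 151 x 22 mm, lying in the case under the lid; not to be touched. Origin at the centre of its underside.
- dish: White ceramic dish, 112 mm across, 28 mm high; a bystander. Origin at the centre of its underside.
- jar_a: Pigment jar with white lid, 48 mm across, 61 mm high; a bystander behind left. Origin at the centre of its underside.
- jar_b: Pigment jar with dark lid, 46 mm across, 56 mm high; a bystander in front left. Origin at the centre of its underside.
- glass_cup: Clear rinse glass, 81 mm across, 86 mm high; a bystander behind right. Origin at the centre of its underside.
- tape: Roll of masking tape, 100 mm across, 24 mm high, lying flat; a bystander in front right. Origin at the centre of its underside.

How it is judged (in metres and radians):
On the way, in this order (a step that is already met when the one before it is completed fails the run):
1. the ring weight is lifted off the post by the gripper, upright (z of weight in the frame of case above 0.115 m and contact force between weight and the fingers above 0.5 N and angle between weight's own z axis and vertical below 0.5 rad), for 0.1 s.
2. the ring weight stands flat on the coaster, let go (horizontal distance between weight and coaster below 0.03 m and height (world z) of weight below 0.01 m and angle between weight's own z axis and vertical below 0.1 rad and linear speed of weight below 0.02 m/s and contact force between weight and the arm below 0.1 N and contact force between weight and the fingers below 0.1 N), for 0.2 s.
3. the lid is held open at about 60 degrees by its handle (value of joint lid between 0.927 and 1.167 rad and velocity of joint lid between -0.05 and 0.05 rad/s and contact force between lid and the fingers above 0.5 N and distance between the grasp point and lid_handle below 0.06 m), for 0.2 s.
At the end, for the whole second after the job is handed in: Fingers (over 0.5 N, within 60 mm of the handle's middle) hold the lid still at 60 +/- 6.9 degrees; the weight stands flat at rest on the coaster, centres within 30 mm, untouched by the robot and not touching the lid; the canvas has moved under 20 mm (all of step 2 and all of step 3 and distance of canvas_small from where it was at the start of the episode below 0.02 m and contact force between lid and weight below 0.1 N); the arm keeps its last pose, push and grip.
It fails at once if the lid is raised while the weight is still on its post (value of joint lid above 0.12 rad and distance between weight and post_top below 0.055 m).
It fails at once if the weight is dropped on the coaster or elsewhere (linear speed of weight above 0.6 m/s and contact force between weight and the fingers below 0.1 N).
It fails at once if another thing on the table is pushed more than 30 mm or tipped over (distance of any of dish, jar_a, jar_b, glass_cup, tape from where it was at the start of the episode above 0.03 m or angle between any of dish, jar_a, jar_b, glass_cup, tape's own z axis and vertical above 0.5 rad).
It also fails if it takes over 64 s, if anything falls off the work surface, if the arm or the gripper's body presses on something with over 40 N, if the wrist force passes 120 N, or if a joint passes its speed limit or range.

## Working session

There is one attempt and no reset: what is moved stays moved. The work goes in short steps, Python scripts to look and compute and a tool call to move; the robot and the scene stay as the last step left them, time stands still between calls to the robot, and variables do not carry over. Pictures are saved under pics/ and viewed, at most 10 in all, crops included, and the job is handed in when it is done.

Besides the shell and the picture viewer there is one more tool, called after ">>>" as a command line: name --pt "numbers of a row" for each row, then --argument value for the rest. move_arm: Moves the arm, as the interface text tells. Its arguments: {"type":"object","properties":{"moves":{"type":"array","items":{"type":"array","items":{"type":"number"}}},"squeeze":{"type":"number"}},"required":["moves"]}

```bash
mkdir -p pics; ls; python3 - <<'E'
from plant import arm
import cv2
for n in ("top","side"):
    cv2.imwrite(f"pics/{n}0.png",arm.camera(n)); print(n,arm.camera_model(n))
print(arm.camera_model("wrist")); print(arm.observe())
E
```

```text
pics
top {'vfov': 46.456755314201274, 'cx': 319.77982331730027, 'cy': 202.53696300623955, 'origin': array([ 419.30320597,  -16.10778462, 1297.73096261]), 'orientation': array([  5.17001226,   0.31083436, -89.29556263])}
side {'vfov': 54.0397887718283, 'cx': 322.38524818270787, 'cy': 194.48748059973883, 'origin': array([226.69667457, 716.78665484, 710.06593665]), 'orientation': array([  52.08125675,   -0.60957793, -156.026237  ])}
{'vfov': 60.77020499054249, 'cx': 316.6839918183986, 'cy': 200.71652450516734, 'hand_eye': array([[-2.84173928e-04,  9.47641363e-01,  3.19336448e-01,
         8.17672889e+01],
       [ 9.99999756e-01,  6.53014829e-05,  6.96104293e-04,
         9.32046759e-02],
       [ 6.38804077e-04,  3.19336568e-01, -9.47641150e-01,
        -1.41653747e+02],
       [ 0.00000000e+00,  0.00000000e+00,  0.00000000e+00,
         1.00000000e+00]])}
{'clock': 0.1, 'q': array([-5.41946420e+01,  2.05877064e+01,  6.39316418e-01, -1.83156934e-02,
       -7.01355888e+01, -1.65083171e+01]), 'joint_velocities': array([-0.09614127, -0.15297585,  0.08059163, -0.06589749, -0.00562012,
        0.03656029]), 'joint_torque': array([-1.65943926e-03, -5.84763765e+01,  2.94108993e+01,  6.95450932e+00,
       -3.17403770e-03, -7.23158536e-06]), 'tool_pos': array([ 222.91762617, -636.67460542,  230.45353989]), 'ee_rot': array([ 1.79914590e+02, -7.35617116e-03, -1.60709190e+02]), 'force': array([ 0.07416741, -0.06397308,  0.189873  ]), 'moment': array([0.02127278, 0.06741076, 0.00742313]), 'gripper_force': 0.0, 'gripper_width': 85.52384323375917}
```

View pics/top0.png

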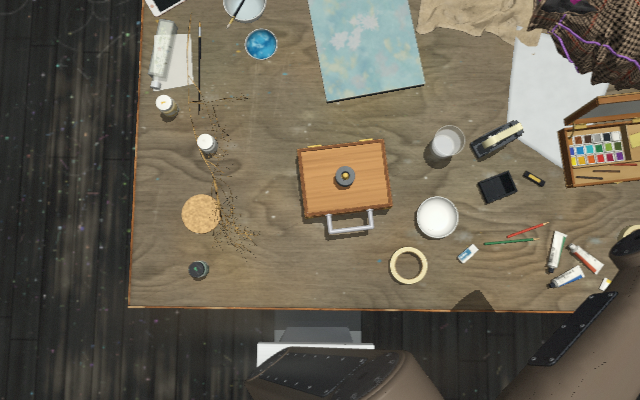

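View pics/side0.png

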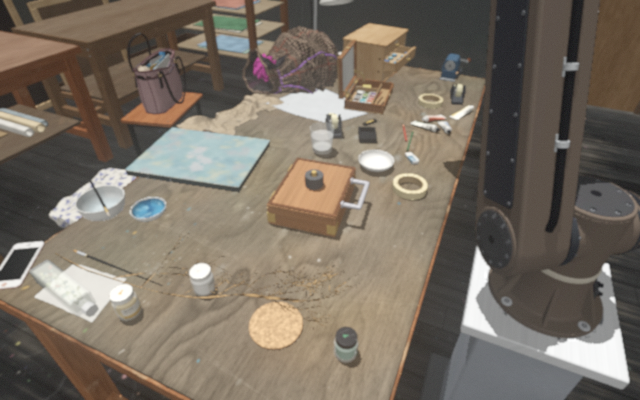

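The top view shows the coaster at about (200,214), the ring on its post at (345,176), the handle bar from (329,232) to (373,224), and the dish at (437,217). The side view agrees: coaster (276,325), ring (314,180), handle (358,198).

```bash
cat > h.py <<'E'
import numpy as np, cv2
from scipy.spatial.transform import Rotation as Ro
from plant import arm
def cam(n,st=None):
    m=arm.camera_model(n); f=200/np.tan(np.radians(m['vfov']/2))
    if 'origin' in m: return f,m['cx'],m['cy'],np.array(m['origin']),Ro.from_euler('xyz',m['orientation'],degrees=True).as_matrix()
    T=np.array(m['hand_eye']); R=Ro.from_euler('xyz',st['ee_rot'],degrees=True).as_matrix()
    return f,m['cx'],m['cy'],st['tool_pos']+R@T[:3,3],R@T[:3,:3]
def ray(c,u,v):
    f,cx,cy,o,R=c; return o,R@np.array([(u-cx)/f,-(v-cy)/f,-1])
def onz(c,u,v,z):
    o,d=ray(c,u,v); return o+d*(z-o[2])/d[2]
def proj(c,p):
    f,cx,cy,o,R=c; q=R.T@(np.array(p)-o); return np.array([cx-f*q[0]/q[2],cy+f*q[1]/q[2]])
def blob(m,x0,y0,x1,y1):
    k=np.zeros_like(m);k[y0:y1,x0:x1]=m[y0:y1,x0:x1]
    cs,_=cv2.findContours(k,cv2.RETR_EXTERNAL,cv2.CHAIN_APPROX_NONE)
    return max(cs,key=cv2.contourArea)
E
python3 - <<'E'
from h import *
im=cv2.imread('pics/top0.png'); hsv=cv2.cvtColor(im,cv2.COLOR_BGR2HSV); c=cam('top')
k=lambda u,v:hsv[v,u]
for p in [(195,205),(230,230),(320,165),(338,176),(350,228),(290,160),(350,205)]: print(p,k(*p))
# coaster
m=cv2.inRange(hsv,(8,80,150),(22,255,255))
b=blob(m,170,185,235,245); h=cv2.convexHull(b); e=cv2.fitEllipse(h); print('coaster',e,onz(c,*e[0],6),'diam px->mm',e[1][0]/c[0]*1292,e[1][1]/c[0]*1292)
b=blob(m,280,125,410,225); r=cv2.minAreaRect(b); print('lid',r); 
for p in cv2.boxPoints(r): print(onz(c,*p,65))
# handle
m2=cv2.inRange(hsv,(0,0,150),(180,70,255)); b=blob(m2,318,205,382,240); r=cv2.minAreaRect(b); print('handle',r)
for p in cv2.boxPoints(r): print(onz(c,*p,60))
# ring
g=cv2.inRange(hsv,(0,0,0),(180,100,120)); b=blob(g,330,160,362,192); e=cv2.fitEllipse(b); print('ring',e,onz(c,*e[0],100), cv2.minEnclosingCircle(b))
s=cv2.imread('pics/side0.png'); 
big=np.hstack([cv2.resize(im[150:250,280:400],None,fx=4,fy=4,interpolation=2)[:, :], cv2.resize(s[150:250,260:340],None,fx=4,fy=4,interpolation=2)]); cv2.imwrite('pics/crop1.png',big)
E
```

```text
(195, 205) [ 18 108 217]
(230, 230) [ 20  77 140]
(320, 165) [ 16 134 202]
(338, 176) [ 90   8 130]
(350, 228) [120   1 200]
(290, 160) [ 21  67 126]
(350, 205) [ 16 137 192]
coaster ((201.61502075195312, 212.6365509033203), (38.35398483276367, 42.73796081542969), 50.801483154296875) [503.99821844 320.67323536   6.        ] diam px->mm 106.33824943062754 118.4930316149388
lid ((344.16925048828125, 178.3538360595703), (63.753849029541016, 82.8552017211914), 82.87498474121094)
[666.61648892  49.09483963  65.        ]
[ 697.08039584 -171.32812647   65.        ]
[ 526.77525471 -192.35867421   65.        ]
[496.8632398   25.36439857  65.        ]
handle ((350.0946960449219, 220.9762725830078), (19.441335678100586, 46.38804244995117), 83.04703521728516)
[500.41178578 -24.66664408  60.        ]
[ 516.8516489  -147.07345198   60.        ]
[ 465.58951215 -153.4249809    60.        ]
[449.23945363 -31.47391688  60.        ]
ring ((344.5083923339844, 176.07908630371094), (18.091938018798828, 19.122516632080078), 179.03671264648438) [597.23366653 -71.5576534  100.        ] ((343.5, 179.0), 9.013978004455566)
```

View pics/crop1.png

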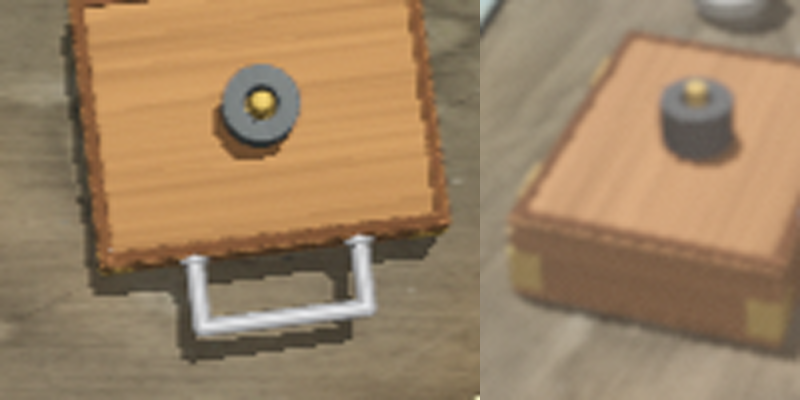

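The crop shows the ring's top face centred on the post at about (345.3,176). The bar runs from (330.7,231.5) to (372.5,225.5), so its middle is at (351.6,228.5). Next I'll cross-check these with the side view.

```bash
python3 - <<'E'
from h import *
ct,cs=cam('top'),cam('side')
def tri(a,b):
    (o1,d1),(o2,d2)=ray(ct,*a),ray(cs,*b); t=np.linalg.lstsq(np.c_[d1,-d2],o2-o1,rcond=None)[0]
    p,q=o1+t[0]*d1,o2+t[1]*d2; return (p+q)/2,np.linalg.norm(p-q)
s=cv2.imread('pics/side0.png'); hs=cv2.cvtColor(s,cv2.COLOR_BGR2HSV)
b=blob(cv2.inRange(hs,(8,90,150),(22,255,255)),240,295,312,355); e=cv2.fitEllipse(cv2.convexHull(b)); print('coaster side',e,onz(cs,*e[0],6))
P=onz(cs,*e[0],6); print('circle check',[np.linalg.norm(onz(cs,*p[0],6)-P) for p in cv2.convexHull(b)][::5])
im=cv2.imread('pics/top0.png'); ht=cv2.cvtColor(im,cv2.COLOR_BGR2HSV)
b=blob(cv2.inRange(ht,(8,90,170),(22,255,255)),170,185,235,245); pts=np.array([onz(ct,*p[0],6)[:2] for p in cv2.convexHull(b)]); print('coaster top',cv2.minEnclosingCircle(pts.astype(np.float32)), cv2.boundingRect(b))
print('post tip tri',tri((345.5,175.3),(260+215/1-0 if 0 else 260+(693-480)/4,150+84/4)))
print('ring top',onz(ct,345.3,176,100),'post',onz(ct,345.5,175.3,110))
print('handle',onz(ct,351.6,228.5,60)); a,b=onz(ct,330.7,231.5,60),onz(ct,372.5,225.5,60); print(np.linalg.norm(a-b),np.degrees(np.arctan2(*(b-a)[:2])),a,b)
E
```

```text
coaster side ((271.77447509765625, 297.5248718261719), (2.854043483734131, 14.861528396606445), 95.49592590332031) [538.77580329 268.22272638   6.        ]
circle check [np.float64(5.884566305904274), np.float64(12.503022474358627)]
coaster top ((504.0029602050781, 320.59466552734375), 57.07350540161133) (182, 194, 38, 39)
post tip tri (array([597.95215294, -73.57614022, 109.98770704]), np.float64(0.317044239953067))
ring top [597.46424902 -73.60833517 100.        ] post [597.79980341 -73.62911333 110.        ]
handle [463.05317263 -93.26896409  60.        ]
112.06871388085749 171.14952511762232 [454.43483028 -37.92041877  60.        ] [ 471.6773146  -148.65475565   60.        ]
```

>>> move_arm --pt "-22.5 17 0 0 0 0 85" --pt "-22.5 17 0 0 0 0 85" --pt "-22.5 17 0 0 0 0 85" --pt "-22.5 17 0 0 0 0 85" --pt "-22.5 17 0 0 0 0 85" --pt "-22.5 17 0 0 0 0 85" --pt "-22.5 17 0 0 0 0 85" --pt "-22.5 17 0 0 0 0 85"

```text
clock: 0.77
tool_pos: [348.3, -447.8, 231.0]
ee_rot: [180.0, -0.0, -160.7]
force: [0.9, -0.3, -0.0]
gripper_width: 85.1
gripper_force: 0.0
```

>>> move_arm --pt "-22.5 17 0 0 0 0 85" --pt "-22.5 17 0 0 0 0 85" --pt "-22.5 17 0 0 0 0 85" --pt "-22.5 17 0 0 0 0 85" --pt "-22.5 17 0 0 0 0 85" --pt "-22.5 17 0 0 0 0 85" --pt "-22.5 17 0 0 0 0 85" --pt "-22.5 17 0 0 0 0 85"

```text
clock: 1.43
tool_pos: [473.3, -260.0, 231.1]
ee_rot: [180.0, -0.0, -160.7]
force: [0.6, -0.4, 0.0]
gripper_width: 85.2
gripper_force: 0.0
```

>>> move_arm --pt "0 0 0 0 0 -7 85" --pt "0 0 0 0 0 -7 85" --pt "0 0 0 0 0 -7 85" --pt "0 0 0 0 0 -7 85" --pt "0 0 0 0 0 -7 85" --pt "0 0 0 0 0 -7 85" --pt "0 0 0 0 0 -7 85" --pt "0 0 0 0 0 -7 85"

```text
clock: 2.1
tool_pos: [472.7, -261.2, 230.9]
ee_rot: [180.0, 0.0, -104.4]
force: [-1.0, 1.1, -0.5]
gripper_width: 85.1
gripper_force: 0.0
```

```bash
python3 - <<'E'
from h import *
s=arm.observe(); print(s['tool_pos'],s['ee_rot'],s['q'],s['clock']); c=cam('wrist',s); cv2.imwrite('pics/w1.png',arm.camera('wrist'))
for p in [(597.5,-73.6,100),(460,-93,60),(504,320,6)]: print(proj(c,p))
E
```

```text
[ 472.65025621 -261.24943686  230.91965041] [ 1.79955187e+02  6.10992781e-03 -1.04359449e+02] [-8.13601926e+00  7.88191337e+00 -1.63750254e+01 -1.19863401e-02
 -6.57869478e+01 -6.21850714e+00] 2.1
[244.98937939 387.01563156]
[366.36014279 319.03892151]
[386.88385253 508.96609313]
```

>>> move_arm --pt "0 0 0 0 0 -5.6 85" --pt "0 0 0 0 0 -5.6 85" --pt "0 0 0 0 0 -5.6 85" --pt "0 0 0 0 0 -5.6 85" --pt "-21 -18.7 0 0 0 0 85" --pt "-21 -18.7 0 0 0 0 85" --pt "-21 -18.7 0 0 0 0 85" --pt "0 0 0 0 0 0 85"

```text
clock: 2.82
tool_pos: [522.1, -188.8, 231.0]
ee_rot: [-180.0, 0.0, -82.4]
force: [-0.5, -0.4, -0.6]
gripper_width: 85.0
gripper_force: 0.0
```

```bash
python3 - <<'E'
from h import *
s=arm.observe(); print(s['tool_pos'],s['ee_rot'],s['q'],s['clock']); c=cam('wrist',s); cv2.imwrite('pics/w1.png',arm.camera('wrist'))
for p in [(597.5,-73.6,100),(460,-93,60),(504,320,6)]: print(proj(c,p))
E
```

```text
[ 522.09044978 -188.78828919  230.96733135] [-1.79982728e+02  1.18323688e-02 -8.23703198e+01] [ 3.20877480e-01  9.30290639e+00 -1.46443980e+01 -1.52476989e-02
 -6.60370704e+01  7.31499184e+00] 2.8167
[220.59382089 296.85609783]
[364.12283419 273.63283543]
[285.52654115 482.07979904]
```

View pics/w1.png

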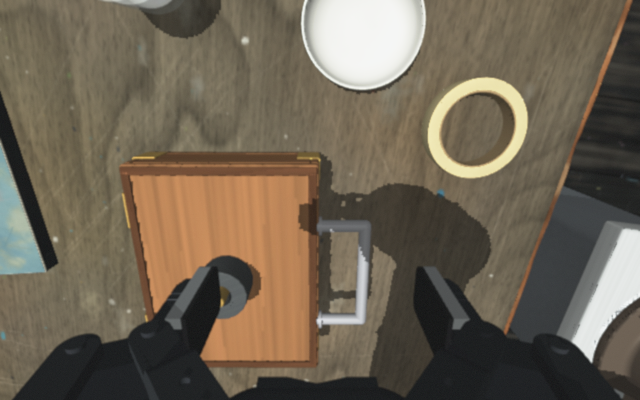

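The ring's top face is at about (226,296), the bar is at u≈364 with v from 222 to 322, and the tape is at (478,127). The projections match within a few pixels and the jaws line up with the bar.

>>> move_arm --pt "-17.4 -15 0 0 0 0 85" --pt "-17.4 -15 0 0 0 0 85" --pt "-17.4 -15 0 0 0 0 85" --pt "-17.4 -15 0 0 0 0 85" --pt "-17.4 -15 0 0 0 0 85" --pt "-17.4 -15 0 0 0 0 85" --pt "0 0 20 0 0 0 85" --pt "0 0 20 0 0 0 85"

```text
clock: 3.53
tool_pos: [596.3, -75.2, 191.5]
ee_rot: [-179.9, 0.0, -82.4]
force: [-0.5, -0.9, -0.9]
gripper_width: 85.0
gripper_force: 0.0
```

```bash
python3 - <<'E'
from h import *
s=arm.observe(); print(s['tool_pos'],s['ee_rot'],s['q'],s['clock']); c=cam('wrist',s); im=arm.camera('wrist')
cv2.imwrite('pics/w2.png',im)
for p in [(597.5,-73.6,100),(597.5,-73.6,110)]: print(proj(c,p))
E
```

```text
[596.29199186 -75.19705894 191.46545228] [-1.79878279e+02  3.68375126e-03 -8.23653456e+01] [ 1.14254969e+01  1.52093048e+01 -1.23620123e+01  4.93740290e-03
 -6.23069848e+01 -3.79313639e+00] 3.5333
[315.57798236 207.28190716]
[315.48921789 212.10261361]
```

View pics/w2.png

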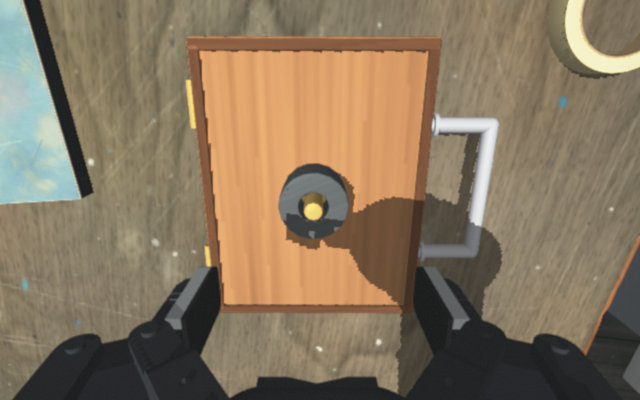

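The ring's top is at (313,203) and the post tip at (313,211), within about 2 px of the prediction. The jaws straddle the ring, so I can descend.

>>> move_arm --pt "-1 -2.4 15 0 0 0 85" --pt "0 0 15 0 0 0 85" --pt "0 0 15 0 0 0 85" --pt "0 0 15 0 0 0 85" --pt "0 0 15 0 0 0 85" --pt "0 0 15 0 0 0 85" --pt "0 0 15 0 0 0 85" --pt "0 0 14 0 0 0 85"

```text
clock: 4.25
tool_pos: [597.2, -75.4, 71.9]
ee_rot: [180.0, -0.0, -82.5]
force: [0.3, -0.4, -0.4]
gripper_width: 84.9
gripper_force: 0.0
```

>>> move_arm --pt "0 0 0 0 0 0 70" --pt "0 0 0 0 0 0 60" --pt "0 0 0 0 0 0 50" --pt "0 0 0 0 0 0 40" --pt "0 0 0 0 0 0 40" --pt "0 0 0 0 0 0 40" --pt "0 0 0 0 0 0 40" --pt "0 0 0 0 0 0 40" --squeeze 50

```text
clock: 4.92
tool_pos: [598.4, -74.9, 73.9]
ee_rot: [-179.9, -0.0, -82.3]
force: [-0.5, -2.7, 6.8]
gripper_width: 51.2
gripper_force: 52.9
```

>>> move_arm --pt "0 0 -5 0 0 0 40" --pt "0 0 -10 0 0 0 40" --pt "0 0 -15 0 0 0 40" --pt "0 0 -15 0 0 0 40" --pt "0 0 -15 0 0 0 40" --pt "0 0 -15 0 0 0 40" --pt "0 0 -15 0 0 0 40" --pt "0 0 0 0 0 0 40"

```text
clock: 5.58
tool_pos: [598.9, -74.4, 165.8]
ee_rot: [-179.7, -0.0, -82.3]
force: [0.4, 0.6, -3.4]
gripper_width: 50.8
gripper_force: 53.2
```

```bash
python3 - <<'E'
from h import *
s=arm.observe(); c=cam('wrist',s); cv2.imwrite('pics/w3.png',np.hstack([cv2.resize(arm.camera('wrist'),None,fx=.6,fy=.6),arm.camera('side')[120:360,180:480]]))
print(s['tool_pos'],s['gripper_width'])
c=cam('side')
for z in (0,6): print(onz(c,276,325,z))
E
```

```text
[598.9224338  -74.42137196 165.81123152] 50.79270211624752
[ 4.99136410e+02  3.20878234e+02 -1.13686838e-13]
[496.83431638 324.22362863   6.        ]
```

View pics/w3.png

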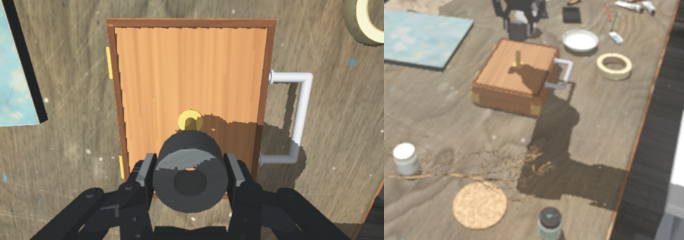

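The ring is off the post and upright in the jaws, and the lid is still shut. Next I'll carry the ring to the coaster at about (502, 321).

>>> move_arm --pt "-12 1.3 0 0 0 0 40" --pt "-25 2.7 0 0 0 0 40" --pt "-25 2.7 0 0 0 0 40" --pt "-25 2.7 0 0 0 0 40" --pt "-25 2.7 0 0 0 0 40" --pt "-25 2.7 0 0 0 0 40" --pt "-25 2.7 0 0 0 0 40" --pt "-25 2.7 0 0 0 0 40"

```text
clock: 6.35
tool_pos: [550.9, 109.3, 160.9]
ee_rot: [179.9, -0.0, -82.3]
force: [0.1, 0.1, -5.1]
gripper_width: 51.2
gripper_force: 53.1
```

>>> move_arm --pt "-25 2.7 0 0 0 0 40" --pt "-25 2.7 0 0 0 0 40" --pt "-25 2.7 0 0 0 0 40" --pt "-25 2.7 0 0 0 0 40" --pt "-25 2.7 0 0 0 0 40" --pt "-25 2.7 0 0 0 0 40" --pt "-25 2.7 0 0 0 0 40" --pt "-25 2.7 0 0 0 0 40"

```text
clock: 7.02
tool_pos: [502.6, 304.3, 160.8]
ee_rot: [179.9, -0.1, -82.3]
force: [0.5, -0.5, -4.1]
gripper_width: 50.6
gripper_force: 53.1
```

>>> move_arm --pt "-18 1.7 0 0 0 0 40" --pt "0 0 10 0 0 0 40" --pt "0 0 15 0 0 0 40" --pt "0 0 15 0 0 0 40" --pt "0 0 15 0 0 0 40" --pt "0 0 15 0 0 0 40" --pt "0 0 15 0 0 0 40" --pt "0 0 15 0 0 0 40"

```text
clock: 7.68
tool_pos: [499.1, 320.2, 60.2]
ee_rot: [179.9, -0.1, -82.3]
force: [-0.6, 0.1, -5.3]
gripper_width: 50.8
gripper_force: 53.1
```

```bash
python3 - <<'E'
from h import *
s=arm.observe(); cv2.imwrite('pics/s4.png',np.hstack([cv2.resize(arm.camera('top')[160:280,140:260],None,fx=3,fy=3),cv2.resize(arm.camera('side')[240:360,200:340],None,fx=3,fy=3)]))
print(s['tool_pos'],s['ee_rot'],s['gripper_width'],s['force'],s['q'])
E
```

```text
[499.060221   320.18189679  60.21995073] [ 1.79889778e+02 -7.81992527e-02 -8.23167436e+01] 50.78470455596077 [-0.63511083  0.05932665 -5.30928299] [ 5.15427871e+01  2.23043810e+01 -2.16542996e+01 -2.77035129e-02
 -4.61749806e+01 -4.38403991e+01]
```

View pics/s4.png

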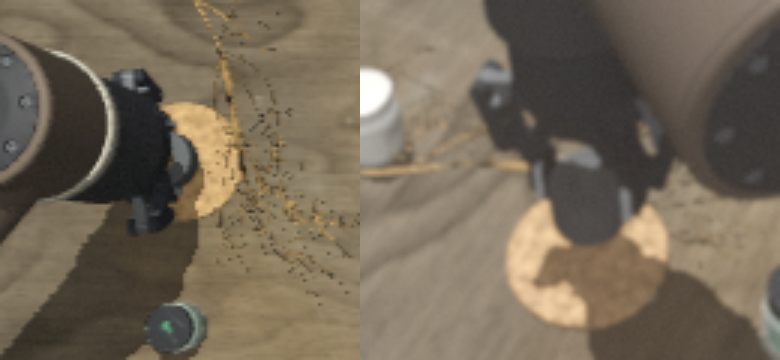

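The ring hangs over the coaster, whose centre is at about (275.7,327) in the side view. I'll lower it slowly.

>>> move_arm --pt "0 0 8 0 0 0 40" --pt "0 0 8 0 0 0 40" --pt "0 0 8 0 0 0 40" --pt "0 0 7 0 0 0 40" --pt "0 0 4 0 0 0 40" --pt "0 0 2 0 0 0 40" --pt "0 0 1 0 0 0 40" --pt "0 0 0 0 0 0 40"

```text
clock: 8.45
tool_pos: [500.3, 321.0, 24.3]
ee_rot: [-180.0, 0.0, -82.3]
force: [0.0, -0.5, -5.0]
gripper_width: 50.8
gripper_force: 53.7
```

>>> move_arm --pt "0 0 1 0 0 0 40" --pt "0 0 1 0 0 0 40" --pt "0 0 1 0 0 0 40" --pt "0 0 0.5 0 0 0 40" --pt "0 0 0.5 0 0 0 40" --pt "0 0 0 0 0 0 40" --pt "0 0 0 0 0 0 40" --pt "0 0 0 0 0 0 40"

```text
clock: 9.12
tool_pos: [500.2, 320.9, 20.4]
ee_rot: [-180.0, 0.0, -82.3]
force: [-0.7, 0.3, -4.3]
gripper_width: 51.0
gripper_force: 53.7
```

>>> move_arm --pt "0 0 1 0 0 0 40" --pt "0 0 1 0 0 0 40" --pt "0 0 0.5 0 0 0 40" --pt "0 0 0.5 0 0 0 40" --pt "0 0 0.5 0 0 0 40" --pt "0 0 0 0 0 0 40" --pt "0 0 0 0 0 0 40" --pt "0 0 0 0 0 0 40"

```text
clock: 9.78
tool_pos: [500.2, 320.9, 16.8]
ee_rot: [-180.0, 0.0, -82.3]
force: [0.5, 0.0, -4.3]
gripper_width: 50.8
gripper_force: 53.7
```

>>> move_arm --pt "0 0 0.5 0 0 0 40" --pt "0 0 0.5 0 0 0 40" --pt "0 0 0.5 0 0 0 40" --pt "0 0 0 0 0 0 40" --pt "0 0 0 0 0 0 40" --pt "0 0 0 0 0 0 40" --pt "0 0 0 0 0 0 40" --pt "0 0 0 0 0 0 40"

```text
clock: 10.45
tool_pos: [500.2, 320.9, 15.3]
ee_rot: [-180.0, 0.0, -82.3]
force: [0.6, -0.3, -4.7]
gripper_width: 50.8
gripper_force: 53.7
```

>>> move_arm --pt "0 0 0.5 0 0 0 40" --pt "0 0 0.5 0 0 0 40" --pt "0 0 0 0 0 0 40" --pt "0 0 0 0 0 0 40" --pt "0 0 0 0 0 0 40" --pt "0 0 0 0 0 0 40" --pt "0 0 0 0 0 0 40" --pt "0 0 0 0 0 0 40"

```text
clock: 11.12
tool_pos: [500.3, 321.0, 14.9]
ee_rot: [-180.0, 0.0, -82.3]
force: [-3.3, -1.1, 6.8]
gripper_width: 50.8
gripper_force: 54.5
```

>>> move_arm --pt "0 0 0.5 0 0 0 40" --pt "0 0 0.5 0 0 0 40" --pt "0 0 0 0 0 0 40" --pt "0 0 0 0 0 0 40" --pt "0 0 0 0 0 0 40" --pt "0 0 0 0 0 0 40" --pt "0 0 0 0 0 0 40" --pt "0 0 0 0 0 0 40"

```text
clock: 11.78
tool_pos: [500.3, 321.0, 14.8]
ee_rot: [-180.0, 0.0, -82.3]
force: [-6.5, -2.8, 14.7]
gripper_width: 50.6
gripper_force: 55.4
```

Contact made. I'll ease off, open slowly and rise.

>>> move_arm --pt "0 0 -1 0 0 0 40" --pt "0 0 0 0 0 0 48" --pt "0 0 0 0 0 0 52" --pt "0 0 0 0 0 0 56" --pt "0 0 0 0 0 0 62" --pt "0 0 0 0 0 0 70" --pt "0 0 0 0 0 0 80" --pt "0 0 0 0 0 0 85"

```text
clock: 12.45
tool_pos: [500.3, 320.9, 14.2]
ee_rot: [180.0, -0.0, -82.3]
force: [0.6, -0.3, 0.2]
gripper_width: 84.7
gripper_force: 0.0
```

>>> move_arm --pt "0 0 0 0 0 0 85" --pt "0 0 -4 0 0 0 85" --pt "0 0 -8 0 0 0 85" --pt "0 0 -10 0 0 0 85" --pt "0 0 -15 0 0 0 85" --pt "0 0 -20 0 0 0 85" --pt "0 0 -30 0 0 0 85" --pt "0 0 -30 0 0 0 85"

```text
clock: 13.12
tool_pos: [499.9, 320.5, 133.2]
ee_rot: [180.0, -0.0, -82.3]
force: [0.7, 0.9, 0.3]
gripper_width: 84.9
gripper_force: 0.0
```

>>> move_arm --pt "0 0 -30 0 0 0 85" --pt "0 0 -20 0 0 0 85" --pt "20 10 0 0 0 0 85" --pt "25 12 0 0 0 0 85" --pt "25 12 0 0 0 0 85" --pt "25 12 0 0 0 0 85" --pt "25 12 0 0 0 0 85" --pt "25 12 0 0 0 0 85"

```text
clock: 13.78
tool_pos: [449.8, 166.7, 182.6]
ee_rot: [-179.9, 0.1, -82.3]
force: [0.5, -0.7, 0.6]
gripper_width: 85.1
gripper_force: 0.0
```

```bash
python3 - <<'E'
from h import *
s=arm.observe(); t=arm.camera('top'); cv2.imwrite('pics/s5.png',np.hstack([cv2.resize(t[160:280,140:260],None,fx=3,fy=3),cv2.resize(arm.camera('side')[240:360,200:340],None,fx=3,fy=3)]))
print(s['tool_pos'],s['ee_rot'],s['gripper_width'],s['force'],s['q'],s['clock'])
E
```

```text
[449.75056103 166.72075418 182.57008819] [-1.79916968e+02  5.19583556e-02 -8.22855207e+01] 85.10617842298879 [ 0.53092521 -0.69758334  0.56757098] [ 4.39155476e+01  4.20552076e+00 -2.73965929e+01  8.35954547e-03
 -5.83001967e+01 -3.62054925e+01] 13.7833
```

View pics/s5.png

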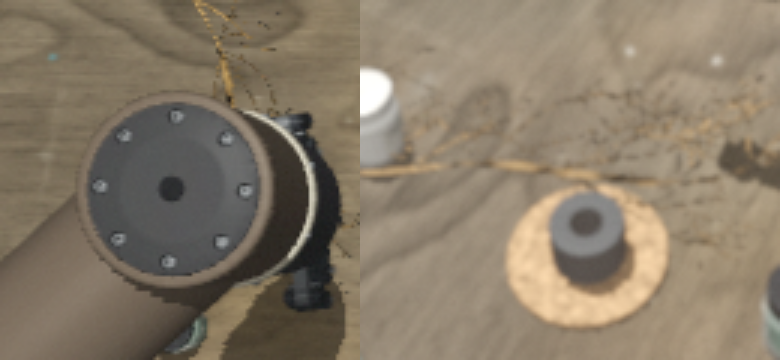

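The ring stands centred on the coaster and upright: base at about (588,256) in the crop, coaster centre at (587,256). Next I'll go to the handle side and tilt the tool 45°.

>>> move_arm --pt "26 7.3 0 0 0 0 85" --pt "26 7.3 0 0 0 0 85" --pt "26 7.3 0 0 0 0 85" --pt "26 7.3 0 0 0 0 85" --pt "26 7.3 0 0 0 0 85" --pt "26 7.3 0 0 0 0 85" --pt "26 7.3 0 0 0 0 85" --pt "26 7.3 0 0 0 0 85"

```text
clock: 14.55
tool_pos: [420.3, -47.0, 182.5]
ee_rot: [-179.9, 0.0, -82.3]
force: [0.3, 0.5, -0.4]
gripper_width: 85.1
gripper_force: 0.0
```

>>> move_arm --pt "26 7.3 0 0 0 0 30" --pt "26 7.3 0 0 0 0 30" --pt "0 0 0 5 0 0 30" --pt "0 0 0 7 0 0 30" --pt "0 0 0 7 0 0 30" --pt "0 0 0 7 0 0 30" --pt "0 0 0 4 0 0 30" --pt "0 0 0 0 0 0 30"

```text
clock: 15.22
tool_pos: [417.7, -99.8, 189.4]
ee_rot: [-149.1, 0.3, -82.2]
force: [0.4, -0.4, 1.4]
gripper_width: 30.1
gripper_force: 0.0
```

```bash
python3 - <<'E'
from h import *
s=arm.observe(); print(s['tool_pos'],s['ee_rot'],s['gripper_width'],s['force'],s['q'],s['clock'])
E
```

```text
[417.73015419 -99.80842293 189.39191929] [-149.09776642    0.28358828  -82.15185256] 30.120494665141194 [ 0.37215963 -0.35769139  1.40407688] [ 16.75820837 -20.2851827  -58.04153341  11.59269637 -22.02165926
 -18.57200993] 15.2167
```

>>> move_arm --pt "0 10 15 0 0 0 30" --pt "0 10 15 0 0 0 30" --pt "0 9 15 0 0 0 30" --pt "0 0 15 0 0 0 30" --pt "0 0 15 0 0 0 30" --pt "0 0 10 0 0 0 30" --pt "0 0 0 0 0 0 30" --pt "0 0 0 0 0 0 30"

```text
clock: 15.88
tool_pos: [436.5, -110.2, 101.0]
ee_rot: [-150.8, 1.4, -81.5]
force: [0.1, -0.0, 0.5]
gripper_width: 30.2
gripper_force: 0.0
```

```bash
cat > tgt.py <<'E'
from h import *
s=arm.observe(); R=Ro.from_euler('xyz',s['ee_rot'],degrees=True).as_matrix()
print(s['tool_pos'],s['ee_rot'],s['gripper_width'],s['force'],s['q'],s['clock'])
B=np.array([461.4,-92.8,60]); print('bar in tool from grasp pt',R.T@(B-s['tool_pos'])+[0,0,19])
E
python3 tgt.py; python3 - <<'E'
from h import *
s=arm.observe(); c=cam('wrist',s); cv2.imwrite('pics/w6.png',arm.camera('wrist')); print(proj(c,[461.4,-92.8,60]))
E
```

```text
[ 436.45348469 -110.15687002  100.98080968] [-150.81972291    1.43222373  -81.49076063] 30.153380214513504 [ 0.09235926 -0.02551897  0.46706288] [ 11.04031731  -5.00692066 -58.17554084  -0.11661275  -7.61908439
  -2.79234507] 15.8833
bar in tool from grasp pt [-12.44599656  -3.6445988   68.34400059]
[310.58218963 247.00319521]
```

View pics/w6.png

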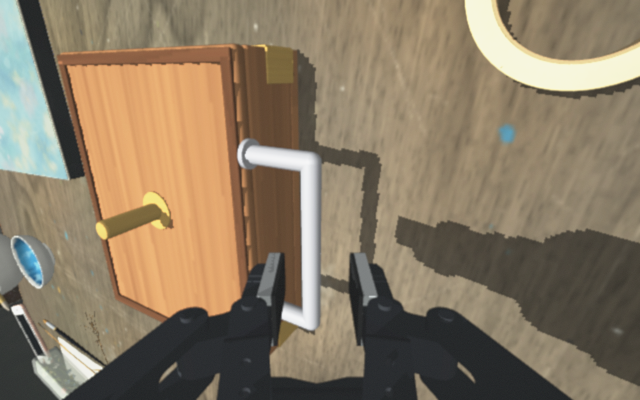

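The bar lies at u≈310, v from 160 to 325, between the jaws and matching the prediction. q3 and q5 are near their limits, so I'll reduce the tilt.

>>> move_arm --pt "-4 0 0 -5 0 0 30" --pt "-4 0 0 -5 0 0 30" --pt "-4 0 0 -3 0 0 30" --pt "0 0 0 0 -1 0 30" --pt "0 0 0 0 0 0 30" --pt "0 0 0 0 0 0 30" --pt "0 0 0 0 0 0 30" --pt "0 0 0 0 0 0 30"

```text
clock: 16.6
tool_pos: [434.3, -98.5, 101.9]
ee_rot: [-163.6, 2.4, -81.2]
force: [0.2, -0.8, 0.5]
gripper_width: 29.9
gripper_force: 0.0
```

```bash
python3 tgt.py
```

```text
[434.2528118  -98.50591295 101.88028966] [-163.6417257     2.37889552  -81.22336003] 29.89253195949406 [ 0.19071438 -0.75735287  0.45218645] [ 1.12137707e+01 -1.30613380e+00 -4.71316052e+01 -3.42298102e+00
 -2.77659252e+01  2.01177731e-02] 16.6
bar in tool from grasp pt [  0.2427382  -14.77601147  67.01142046]
```

>>> move_arm --pt "0 -7.4 0 0 2.2 0 30" --pt "0 -7.4 0 0 0 0 30" --pt "0 0 10 0 0 0 30" --pt "0 0 10 0 0 0 30" --pt "0 0 10 0 0 0 30" --pt "0 0 5 0 0 0 30" --pt "0 0 0 0 0 0 30" --pt "0 0 0 0 0 0 30"

```text
clock: 17.27
tool_pos: [458.6, -94.8, 72.2]
ee_rot: [-163.7, 0.3, -81.8]
force: [-0.1, -0.0, -0.7]
gripper_width: 29.8
gripper_force: 0.0
```

```bash
python3 tgt.py
```

```text
[458.62584729 -94.80847696  72.24190134] [-163.71819553    0.28071096  -81.80111839] 29.823205877068823 [-0.09443565 -0.03674688 -0.7106352 ] [ 13.51499699   3.62182534 -50.52244783   3.62999656 -19.65252286
  -8.60125319] 17.2667
bar in tool from grasp pt [-1.53233151  0.52369164 31.60840031]
```

>>> move_arm --pt "0 0 8 0 0 0 30" --pt "0 0 8 0 0 0 30" --pt "0 0 8 0 0 0 30" --pt "0 0 7 0 0 0 30" --pt "0 0 0 0 0 0 30" --pt "0 0 0 0 0 0 30" --pt "0 0 0 0 0 0 30" --pt "0 0 0 0 0 0 30"

```text
clock: 17.93
tool_pos: [467.7, -93.3, 43.1]
ee_rot: [-163.6, 0.3, -81.8]
force: [-0.3, 0.2, 0.4]
gripper_width: 29.9
gripper_force: 0.0
```

```bash
python3 tgt.py
```

```text
[467.65105147 -93.26690536  43.12938401] [-163.61875623    0.28666699  -81.81708222] 29.917601679624216 [-0.28131746  0.16664459  0.42796906] [ 13.35568646   7.89498959 -52.18414052   5.02673169 -13.62926358
  -9.93003145] 17.9333
bar in tool from grasp pt [-1.43627897  1.11647066  1.09463977]
```

>>> move_arm --pt "0 0 0 0 0 0 22" --pt "0 0 0 0 0 0 16" --pt "0 0 0 0 0 0 10" --pt "0 0 0 0 0 0 5" --pt "0 0 0 0 0 0 5" --pt "0 0 0 0 0 0 5" --pt "0 0 0 0 0 0 5" --pt "0 0 0 0 0 0 5" --squeeze 60

```text
clock: 18.6
tool_pos: [466.5, -93.5, 42.7]
ee_rot: [-163.7, 0.3, -81.9]
force: [-4.6, 1.5, 7.6]
gripper_width: 9.9
gripper_force: 58.5
```

```bash
python3 tgt.py
```

```text
[466.54999367 -93.48329419  42.67271878] [-163.71993743    0.28954899  -81.85080755] 9.883805090965962 [-4.63039621  1.53257633  7.6170324 ] [ 13.36172024   7.88951797 -52.24788023   5.0089613  -13.67213635
  -9.95293072] 18.6
bar in tool from grasp pt [-1.49395874 -0.05474717  0.97254621]
```

The bar is gripped. Next I'll compute the per-row twist about the hinge.

```bash
python3 - <<'E'
from h import *
s=arm.observe(); R=Ro.from_euler('xyz',s['ee_rot'],degrees=True).as_matrix()
u=np.array([np.cos(np.radians(7.9)),np.sin(np.radians(7.9)),0])
B=np.array([461.4,-92.8,60])   # handle
H=B+232*u-[0,0,5]; ax=np.array([-u[1],u[0],0])
a=R.T@ax; h=R.T@(H-s['tool_pos']); print('hinge axis in tool',a,'hinge',h,H)
for d in (1,2,2.5):
    Q=Ro.from_rotvec(np.radians(d)*a).as_matrix(); print(d,h-Q@h,a*d)
E
```

```text
hinge axis in tool [-0.99997777 -0.00275816  0.00607011] hinge [  -0.45968592 -221.34989721   51.80367715] [691.19819547 -60.91286532  55.        ]
1 [-0.02081485 -0.93774211 -3.85509171] [-0.99997777 -0.00275816  0.00607011]
2 [-0.04134162 -1.94262274 -7.69323177] [-1.99995555 -0.00551632  0.01214022]
2.5 [-0.05149501 -2.47014514 -9.60557938] [-2.49994443 -0.0068954   0.01517527]
```

>>> move_arm --pt "0 -0.9 -3.9 -1 0 0 5" --pt "0 -0.9 -3.9 -1 0 0 5" --pt "0 -0.9 -3.9 -1 0 0 5" --pt "0 -0.9 -3.9 -1 0 0 5" --pt "0 -1.9 -7.7 -2 0 0 5" --pt "0 -1.9 -7.7 -2 0 0 5" --pt "0 -1.9 -7.7 -2 0 0 5" --pt "0 -1.9 -7.7 -2 0 0 5"

```text
clock: 19.27
tool_pos: [468.9, -93.2, 90.6]
ee_rot: [-175.8, 0.3, -81.9]
force: [1.1, 0.4, -2.5]
gripper_width: 9.9
gripper_force: 59.3
```

```bash
python3 tgt.py
```

```text
[468.93055858 -93.16319631  90.56201252] [-175.7853171     0.31472627  -81.85029448] 9.87199249924372 [ 1.14205263  0.406052   -2.47704976] [ 1.24150893e+01  8.23617737e+00 -3.73849087e+01  2.87596350e-04
 -4.01525177e+01 -4.27717761e+00] 19.2667
bar in tool from grasp pt [-1.25916265  9.62966073 48.94264479]
```

Low forces; continuing, 48° to go.

>>> move_arm --pt "0 -1.9 -7.7 -2 0 0 5" --pt "0 -1.9 -7.7 -2 0 0 5" --pt "0 -1.9 -7.7 -2 0 0 5" --pt "0 -1.9 -7.7 -2 0 0 5" --pt "0 -1.9 -7.7 -2 0 0 5" --pt "0 -1.9 -7.7 -2 0 0 5" --pt "0 -1.9 -7.7 -2 0 0 5" --pt "0 -1.9 -7.7 -2 0 0 5"

```text
clock: 19.93
tool_pos: [487.2, -90.8, 151.0]
ee_rot: [168.2, 0.3, -81.9]
force: [1.3, 0.5, -3.1]
gripper_width: 9.4
gripper_force: 59.4
```

>>> move_arm --pt "0 -1.9 -7.7 -2 0 0 5" --pt "0 -1.9 -7.7 -2 0 0 5" --pt "0 -1.9 -7.7 -2 0 0 5" --pt "0 -1.9 -7.7 -2 0 0 5" --pt "0 -1.9 -7.7 -2 0 0 5" --pt "0 -1.9 -7.7 -2 0 0 5" --pt "0 -1.9 -7.7 -2 0 0 5" --pt "0 -1.9 -7.7 -2 0 0 5"

```text
clock: 20.6
tool_pos: [521.3, -86.3, 204.1]
ee_rot: [152.2, 0.3, -81.8]
force: [1.4, -1.0, -2.9]
gripper_width: 9.6
gripper_force: 59.4
```

```bash
cat > ang.py <<'E'
from h import *
s=arm.observe(); R=Ro.from_euler('xyz',s['ee_rot'],degrees=True).as_matrix()
u=np.array([np.cos(np.radians(7.9)),np.sin(np.radians(7.9)),0]); H=np.array([691.2,-60.9,55])
g=s['tool_pos']-R[:,2]*19-H; x=-g@u; print('lid deg',np.degrees(np.arctan2(g[2],x))-1.2,'r',np.hypot(x,g[2]),'force',s['force'],s['moment'],s['gripper_width'],s['gripper_force'],s['q'],s['clock'])
E
python3 ang.py
```

```text
lid deg 44.30835663498163 r 232.53871103688058 force [ 1.42812072 -0.95000631 -2.87673278] [-0.00300383 -2.3285523  -0.0428758 ] 9.608938502475011 59.43638026714325 [ 10.76084214  25.15185737  -1.0247838   -1.47464509 -91.54248041
  -2.20661656] 20.6
```

>>> move_arm --pt "0 -1.9 -7.7 -2 0 0 5" --pt "0 -1.9 -7.7 -2 0 0 5" --pt "0 -1.9 -7.7 -2 0 0 5" --pt "0 -1.9 -7.7 -2 0 0 5" --pt "0 -1.9 -7.7 -2 0 0 5" --pt "0 -1.9 -7.7 -2 0 0 5" --pt "0 -1.9 -7.7 -2 0 0 5" --pt "0 -0.5 -1.9 -0.5 0 0 5"

```text
clock: 21.27
tool_pos: [563.2, -80.9, 242.1]
ee_rot: [137.5, 0.2, -81.8]
force: [-1.6, -2.2, 0.8]
gripper_width: 9.9
gripper_force: 59.8
```

>>> move_arm --pt "0 0 0 0 0 0 5" --pt "0 0 0 0 0 0 5" --pt "0 0 0 0 0 0 5" --pt "0 0 0 0 0 0 5" --pt "0 0 0 0 0 0 5" --pt "0 0 0 0 0 0 5" --pt "0 0 0 0 0 0 5" --pt "0 0 0 0 0 0 5"

```text
clock: 21.93
tool_pos: [563.4, -80.8, 242.1]
ee_rot: [138.0, 0.3, -81.8]
force: [2.4, -4.8, -6.0]
gripper_width: 10.1
gripper_force: 59.5
```

```bash
python3 ang.py; python3 - <<'E'
from h import *
cv2.imwrite('pics/end.png',arm.camera('side'))
E
```

```text
lid deg 58.70260768869934 r 232.62556644277717 force [ 2.35766007 -4.79489507 -6.00293268] [-0.7875877  -4.20149857  1.08079096] 10.096502765773181 59.46900486946106 [  10.35530046   36.25138942   16.22914499   -1.81333238 -111.95039604
   -2.12962427] 21.9333
```

View pics/end.png

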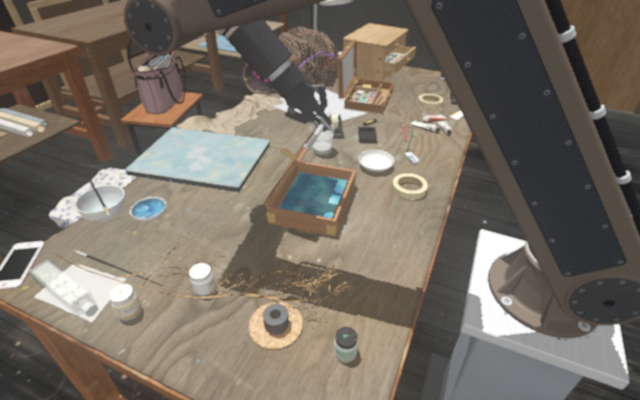

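The lid is held open at about 58.7°, the ring is on the coaster at (276,318), and everything else is in place. One small trim, a pause to settle, then I'll hand in.

>>> move_arm --pt "0 -0.5 -2 -0.5 0 0 5" --pt "0 -0.5 -2 -0.5 0 0 5" --pt "0 0 0 0 0 0 5" --pt "0 0 0 0 0 0 5" --pt "0 0 0 0 0 0 5" --pt "0 0 0 0 0 0 5" --pt "0 0 0 0 0 0 5" --pt "0 0 0 0 0 0 5"

```text
clock: 22.65
tool_pos: [566.7, -80.3, 244.5]
ee_rot: [137.0, 0.3, -81.8]
force: [2.6, -4.4, -6.1]
gripper_width: 9.9
gripper_force: 59.6
```

>>> move_arm --pt "0 0 0 0 0 0 5" --pt "0 0 0 0 0 0 5" --pt "0 0 0 0 0 0 5" --pt "0 0 0 0 0 0 5" --pt "0 0 0 0 0 0 5" --pt "0 0 0 0 0 0 5" --pt "0 0 0 0 0 0 5" --pt "0 0 0 0 0 0 5"

```text
clock: 23.32
tool_pos: [566.7, -80.3, 244.4]
ee_rot: [137.0, 0.3, -81.8]
force: [2.6, -5.1, -5.6]
gripper_width: 9.7
gripper_force: 59.6
```

```bash
python3 ang.py; python3 -c "
from plant import arm
print(arm.finish_job())"
```

```text
lid deg 59.732758013914 r 232.60208070430627 force [ 2.61048559 -5.10248597 -5.5871652 ] [-0.83122229 -4.24964654  1.12017831] 9.745229774239162 59.57571744918823 [  10.3333832    37.09671685   17.50232844   -1.84436179 -113.38346027
   -2.13856276] 23.3167
the job is handed in; nothing more can be done
None
```

I handed the job in at 23.3 s, with the ring weight flat on the middle of the coaster and the gripper holding the lid by its handle at a measured 59.7°; the hand-in call gave no verdict.

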